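# Set up a small evaporation: heated vial stack and receiving flask in the fume hood

## Robot

A 6-joint arm with a two-finger parallel gripper is mounted at the origin on the work surface. World frame = base frame: x ahead of the robot, y to its left, z up, the work surface at z = 0. Lengths are in m, angles in degrees, forces in N, time in s.
With the tool pointing down it reaches from about 0.325 to 0.875 m from the base axis. Payload 4.4 kg.
Tool frame: the origin (TCP) lies on the mounting face of the last link; the fingertips stand 173 mm ahead of it and the grasp point (between the pads) lies 155 mm ahead of it (ctrl.tcp_to_grasp is the z of the grasp point in the tool frame, in m); z points along the fingers, y is the line along which they close (so a half turn about z gives the same grasp; the last joint's range is limited). The gripper opens to 85 mm and grips with 20 to 120 N. Pads are 22 mm wide; open, the fingers measure 114 mm over their backs; the gripper's body (76 mm by 85 mm) begins 54 mm behind the grasp point. The pads swing forward as they close: fully open they stand 13 mm farther back than shut.
Start: joints at [59.101, 11.837, 88.321, -0, 79.842, -8.623], TCP at [0.218, 0.532, 0.405] pointing down, gripper open.
Joint ranges: [-156.59, 156.59], [-49.26, 127.26], [12.9, 141.05], [-63.56, 243.56], [4.71, 150.69], [-161.64, 161.64]. Speed limits (degrees/s): [159.86, 159.86, 180, 180, 180, 180].

## Interface

Orientations are given as [roll, pitch, yaw] about the fixed x, y, z axes, in that order (R = Rz(yaw) Ry(pitch) Rx(roll)).
In Python, from plant import ctrl gives the robot as it stands.
- The arm moves only by the tool servo_tool, never from a script. Its argument "deltas" is a list that holds one entry, the list of rows, each a list of 6 numbers: the shift along the tool's x, y, z in units of 2 cm (1.0 is 2 cm), then the turn, a rotation vector about the tool's x, y, z in units of 5 degrees (1.0 is 5 degrees). A call has 1 to 12 rows; each row shifts and turns the commanded pose from where the row before left it, along the tool's axes as they then stand; what a row does not reach is not made up. A row lasts 1/12 s, in which the tool goes at most 41.7 mm and 7.16 degrees, less where a joint would pass 70% of its speed; a pose out of reach is approached as far as the arm can. A call with a number of a shift or a turn outside -1 to 1 is refused whole. A call with a gripper value outside its range is refused whole. "fingers" is the opening, from 0 (shut) to 1 (fully open), set as the call begins (left out, the last holds). The fingers move at their own pace and stop on an object; "newtons" is the grip in N (left out, the last holds). Time passes only in rows, so rows that do not move let the fingers close. It gives the time, the measured TCP pose, the force, the opening and the grip force at its end, in the units of the state.
- ctrl.read_state(): the state, without advancing time (a new reading comes with each control period).
- ctrl.snapshot(name): name is "scene" or "top"; returns a dict with "image" (420x560x3 uint8, red, green, blue), "fx", "fy", "cx", "cy" (pixels), "R" (3x3) and "t" (3): a world point X has camera coordinates R X + t. Camera axes: x right, y down, z forward; pixel columns grow to the right and rows downward; lengths in m; the calibration is good to about 2 mm. A picture is of the moment at which its call begins. There is no depth.
- ctrl.sign_off(): hands the job in; it is judged then, once.
Trained networks look in the newest picture that a camera, given by its name, has taken for a name from the list of things; names that differ only in an ending like _2 or _b are one class to them, and where a whole thing is asked for, a point or a joint stands for the part that bears it (a point fixed in the world has none). Each returns a list of dicts, best first, with "score" (0 to 1); they miss things now and then, are a little off and sometimes report something else, mostly with a low value. They report only what shows in the picture. A call takes as long as a camera call.
- ctrl.recognise(camera, target): "centre" ([column, row] in pixels, amid what is visible of it).
- ctrl.outline_of(camera, target): "region" (420x560 bool, what is visible of it) and "centre" ([column, row] in pixels, amid what is visible of it).
The state is a dict: "clock": time; "joints": joint angles; "joint_vel": joint speeds; "joint_efforts": joint torques, N m; "tool_pos": TCP position; "tool_rot": TCP orientation; "force": force on the tool from outside, world axes, zero at the start; "moment": the same for the moment, N m; "gripper_width": finger opening in m; "grip_force": force on a finger pad.
Only numpy, scipy, OpenCV 4.12 (cv2) and the standard library are available. Lean on these libraries where they do the work, as an engineer would, in place of code of your own. Each camera call takes 0.05 s, during which the arm holds its last target. There are 200 camera calls.

## Task

Build the evaporation stack on the middle of the heater's black round plate: the aluminium block at the bottom, the orange vial carrier standing in the block's collar, and the green glass dome over the carrier, resting on the block's flange. On the middle of the cold plate's blue disc put the cork ring, with the round flask seated upright in it. Do not tip the flask or the dome over, and leave the wrench, the brown jar and the metal tin where they are.

Things in the scene. Friction and masses are not known exactly. Their poses are not given: they have to be found in the camera images.
- heater: Fixed low white heater, 155 x 136 mm, 38 mm high, with a black control strip and green knob on its -x side; on it a black round plate, 120 mm across, whose flat top is 45 mm above the work surface. Origin: on the axis of the black plate, at the level of the work surface; z up. It may stand on the left or on the right and turned a little.
- coldplate: Fixed grey square cold plate, 120 x 120 mm, 26 mm high, with a flat blue disc 100 mm across on it, whose top is 30 mm above the work surface. Origin: on the axis of the blue disc, at the level of the work surface; z up. It may stand on the left or on the right and turned a little.
- block: Loose aluminium heating block, about 0.42 kg, round: a flange 110 mm across and 14 mm thick, with an open collar standing on it, outside 60 mm across, inside 50 mm, from 14 mm to 38 mm above the underside. The floor inside the collar is the top of the flange (14 mm). Grip it across the outside of the collar. Origin: centre of the underside; z up.
- carrier: Loose orange round vial carrier, about 0.15 kg: a foot 42 mm across and 28 mm high that fits the block's collar with 4 mm to spare all round, above it a turret 60 mm across from 28 to 66 mm height (grip here), topped by six amber vials with yellow caps up to 76 mm. Origin: centre of the foot's underside; z up. Seated, the foot stands on the collar's floor, the turret 4 mm above its rim.
- dome: Loose green clear glass dome, about 0.22 kg: a tube open at the bottom, 84 mm across outside, 76 mm inside, inner height 90 mm, roof top at 95 mm, and on it a black round knob 30 mm across from 95 to 127 mm height (grip here). It goes over carrier and collar with 8 mm to spare all round and stands on the block's flange. Origin: centre of the lower rim; z up.
- ring: Loose cork flask ring, about 30 g, 60 mm across outside, hole 45 mm, 25 mm high, lying flat. Grip it across the outside. Origin: centre of the underside; z up.
- flask: Loose clear round flask, about 0.12 kg, upright: flat foot 36 mm across, bulb 52 mm across at 8 mm height and 62 mm from 20 to 34 mm, neck 24 mm across from 62 to 100 mm (grip here), red cap 28 mm across from 100 to 112 mm. Seated in the ring, its foot is sunk in the hole, 20.5 mm above the ring's underside. Origin: centre of the foot's underside; z up.
- wrench: Bystander: loose steel wrench lying flat, 140 mm long, roughly along x, less than 30 mm high. Leave it alone.
- jar: Bystander: loose brown-glass jar with white cap, 48 mm across, 70 mm high. Origin: centre of its underside. Leave it alone.
- tin: Bystander: loose plain metal tin, 56 mm across, 60 mm high. Origin: centre of its underside. Leave it alone.

How it is judged (in metres and radians):
At the end, for the whole second after the job is handed in: Block on the black plate and cork ring on the blue disc, centred within 15 mm; carrier in the collar (10 mm), dome around it on the flange (15 mm), flask in the ring (9 mm); heights within 5 mm of seated, upright within 0.12 rad, released, at rest (horizontal distance between block and heater below 0.015 m and z of block in the frame of heater between 0.04 and 0.05 m and horizontal distance between carrier and block below 0.01 m and z of carrier in the frame of block between 0.009 and 0.019 m and horizontal distance between dome and block below 0.015 m and z of dome in the frame of block between 0.009 and 0.019 m and horizontal distance between ring and coldplate below 0.015 m and z of ring in the frame of coldplate between 0.025 and 0.035 m and horizontal distance between flask and ring below 0.009 m and z of flask in the frame of ring between 0.0155 and 0.0255 m and angle between each of block, carrier, dome, ring, flask's own z axis and vertical below 0.12 rad and linear speed of each of block, carrier, dome, ring, flask below 0.02 m/s); the robot touches nothing.
It fails at once if a bystander (wrench, jar or tin) moved more than 30 mm or tipped (distance of any of wrench, jar, tin from where it was at the start of the episode above 0.03 m or angle between any of jar, tin's own z axis and vertical above 0.6 rad).
It fails at once if the flask or the dome was tipped over (angle between any of flask, dome's own z axis and vertical above 0.8 rad).
It also fails if it takes over 118 s, if anything falls off the work surface, if the arm or the gripper's body presses on something with over 40 N, if the wrist force passes 120 N, or if a joint passes its speed limit or range.

## Working session

There is one attempt and no reset: what is moved stays moved. The work goes in short steps, Python scripts to look and compute and a tool call to move; the robot and the scene stay as the last step left them, time stands still between calls to the robot, and variables do not carry over. Pictures are saved under pics/ and viewed, at most 14 in all, crops included, and the job is handed in when it is done.

Besides the shell and the picture viewer there is one more tool, called after "Request:" as a command line: name --argument value ..., lists and objects as JSON in quotes. servo_tool: Moves the arm, as the interface text tells. Its arguments: {"type":"object","properties":{"deltas":{"type":"array","items":{"type":"array","items":{"type":"array","items":{"type":"number"}}}},"fingers":{"type":"number"},"newtons":{"type":"number"}},"required":["deltas"]}

```bash
ls; mkdir -p pics; python3 - <<'E'
from plant import ctrl
import cv2
for n in("scene","top"):
    s=ctrl.snapshot(n); cv2.imwrite(f"pics/{n}0.png",s["image"][:,:,::-1]); print(n,s["fx"],s["cx"],s["cy"],s["R"],s["t"])
print(ctrl.read_state())
E
```

```text
pics
scene 409.2585229931747 278.45772988789906 210.82828451692765 [[ 0.79733595  0.60343673  0.01093126]
 [ 0.41735254 -0.53819389 -0.73223233]
 [-0.43597275  0.58839735 -0.68096719]] [-0.45985192 -0.19921886  1.41887279]
top 405.5953706282841 275.18702687084595 205.20708094683778 [[-0.00681429 -0.99996538  0.00477625]
 [-0.98268094  0.00581184 -0.18521445]
 [ 0.18518028 -0.00595564 -0.98268652]] [-0.0086439   0.54681188  0.89892057]
{'clock': 0.1, 'joints': array([ 5.91015729e+01,  1.18809262e+01,  8.83973897e+01,  3.78214424e-04,
        7.98428948e+01, -8.62319136e+00]), 'joint_vel': array([-0.01802013, -0.10243239, -0.12032263, -0.10143527,  0.03493613,
        0.01070635]), 'joint_efforts': array([-3.55529528e-04, -3.84094763e+01, -2.92549431e+01, -1.62375050e-04,
        4.84010117e-03,  1.80945119e-05]), 'tool_pos': array([0.21779583, 0.53179659, 0.40361962]), 'tool_rot': array([-1.79880215e+02, -1.85417061e-02,  1.57724678e+02]), 'force': array([-0.34614766,  0.3325696 ,  0.47073117]), 'moment': array([0.00479905, 0.03601877, 0.03019336]), 'grip_force': 0.0, 'gripper_width': 0.08571836386837665}
```

View pics/scene0.png

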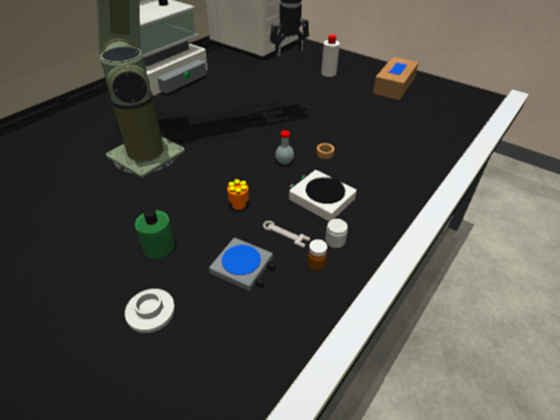

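View pics/top0.png

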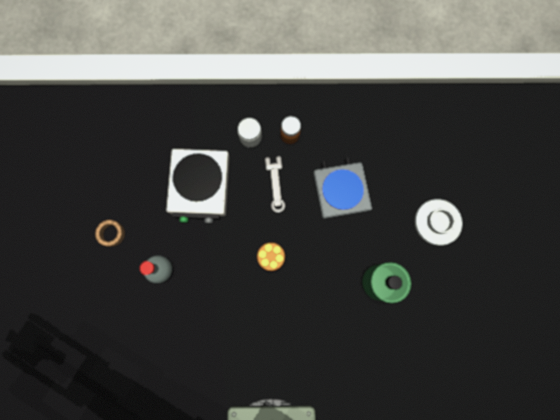

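The scene view shows the heater at (323,194) and the cold plate at (241,262). In the top view, the block is at (439,222), dome (390,283), carrier (271,257), flask (157,269), ring (109,233), heater plate (197,177) and blue disc (343,189). The wrench, jar and tin are at about (277,185), (291,130) and (249,132), and nothing is occluded.

```bash
cat > h.py <<'E'
from plant import ctrl
import cv2, numpy as np
from scipy.optimize import least_squares
# convex stacks of (radius, z)
M=dict(block=[[(55,0),(55,14)],[(30,14),(30,38)]],carrier=[[(21,0),(21,28)],[(30,28),(30,66)],[(24,66),(24,76)]],
 dome=[[(42,0),(42,95)],[(15,95),(15,127)]],ring=[[(30,0),(30,25)]],
 flask=[[(18,0),(26,8),(31,20),(31,34),(12,62)],[(12,62),(12,100)],[(14,100),(14,112)]],
 jar=[[(24,0),(24,70)]],tin=[[(28,0),(28,60)]],blue=[[(50,30),(50,30)]],black=[[(60,45),(60,45)]])
A=np.linspace(0,2*np.pi,48,endpoint=False)
def proj(s,P):
    c=P@np.array(s["R"]).T+s["t"]; return np.c_[s["fx"]*c[:,0]/c[:,2]+s["cx"],s["fy"]*c[:,1]/c[:,2]+s["cy"]]
def sil(s,n,x,y,z0):
    hs=[proj(s,np.array([[x+r*np.cos(a)/1e3,y+r*np.sin(a)/1e3,z0+z/1e3] for r,z in part for a in A])) for part in M[n]]
    return hs
def box(P): P=np.vstack(P); return np.r_[P.min(0),P.max(0)]
def mask_of(cam,s,n):
    if n in("blue","black"):
        o=ctrl.outline_of(cam,"coldplate" if n=="blue" else "heater")
        if not o: return None
        reg=o[0]["region"].astype(np.uint8); im=s["image"].astype(int)
        hull=cv2.convexHull(cv2.findNonZero(reg)); f=np.zeros_like(reg); cv2.fillConvexPoly(f,hull,1)
        m=(im[...,2]>im[...,0]+80) if n=="blue" else im.max(2)<70
        m=(m&(f>0)).astype(np.uint8)
    else:
        o=ctrl.outline_of(cam,n)
        if not o: return None
        m=o[0]["region"].astype(np.uint8)
    k,l,st,_=cv2.connectedComponentsWithStats(m)
    return l==1+np.argmax(st[1:,4])
def locate(n,z0=0.,cams=("top","scene"),g=(.5,0)):
    obs=[]
    for c in cams:
        s=ctrl.snapshot(c); m=mask_of(c,s,n)
        if m is None: print(n,c,"none"); continue
        yy,xx=np.nonzero(m); obs.append((c,s,np.array([xx.min()-.5,yy.min()-.5,xx.max()+.5,yy.max()+.5])))
    out=[]
    for sel in [obs]+[[o] for o in obs]:
        f=lambda p:np.concatenate([box(sil(s,n,p[0],p[1],z0))-b for _,s,b in sel])
        r=least_squares(f,g,loss="soft_l1"); out.append(r)
        print(n,"+".join(o[0] for o in sel),r.x.round(4),"res",f(r.x).round(1))
    return out[0].x
E
python3 - <<'E'
from h import *
for n in M: locate(n)
E
```

```text
block top+scene [ 0.5106 -0.408 ] res [-0.5 -0.  -0.1  0.5  0.1  0.4 -0.   0.4]
block top [ 0.5112 -0.4087] res [-0.2 -0.3  0.2  0.2]
block scene [ 0.5098 -0.4074] res [ 0.1  0.  -0.1 -0. ]
carrier top+scene [ 0.4267 -0.0012] res [-0.1 -0.4 -0.4 -0.1 -0.7 -0.3 -0.4  0.3]
carrier top [ 0.4261 -0.0018] res [ 0.2 -0.1 -0.2  0.1]
carrier scene [ 4.279e-01 -2.000e-04] res [-0.1 -0.3  0.1  0.2]
dome top+scene [ 0.3678 -0.2614] res [-0.1  0.1 -0.7 -0.3 -0.4  0.1 -0.4  0.4]
dome top [ 0.3676 -0.2623] res [ 0.3  0.2 -0.3 -0.2]
dome scene [ 0.3679 -0.2603] res [ 0.  -0.2 -0.   0.2]
ring top+scene [0.4888 0.385 ] res [-0.2 -0.8 -0.   0.3 -0.3  0.7 -0.4 -0.5]
ring top [0.4882 0.3846] res [-0.1 -0.5  0.1  0.5]
ring scene [0.4895 0.386 ] res [ 0.   0.6 -0.  -0.5]
flask top+scene [0.4831 0.3619] res [ 0.4  0.5  6.9  0.3 35.8 -5.4 37.2 -5. ]
flask top [0.4842 0.3669] res [-1.9  0.1  4.8 -0.1]
flask scene [0.4029 0.2599] res [-0.8 -0.4  0.7  0.4]
jar top+scene [ 0.7362 -0.0514] res [-0.9 -1.5  1.7  1.4 -0.4 -1.8  0.5  0.6]
jar top [ 0.7359 -0.0501] res [-1.4 -1.3  1.2  1.5]
jar scene [ 0.737  -0.0528] res [-0.5 -1.3  0.4  1.1]
tin top+scene [0.7331 0.0485] res [-0.7 -0.9  0.3  0.3 -0.4 -0.2 -0.2  0.2]
tin top [0.7322 0.048 ] res [-0.5 -0.6  0.5  0.6]
tin scene [0.7337 0.0491] res [-0.1 -0.2  0.1  0.2]
blue top none
blue scene [ 0.5913 -0.1767] res [-0.3  0.4  0.3 -0.3]
blue scene [ 0.5913 -0.1767] res [-0.3  0.4  0.3 -0.3]
black top+scene [0.6201 0.172 ] res [-0.8 -1.6  2.5  1.1 -0.6 -0.3  0.8 -0.4]
black top [0.6198 0.174 ] res [-1.7 -1.5  1.7  1.2]
black scene [0.6205 0.1705] res [-0.7  0.   0.7 -0.1]
```

Request:
servo_tool --deltas '[[[0,0,0,0,0,-0.89],[0,0,0,0,0,-0.89],[0,0,0,0,0,-0.89],[0,0,0,0,0,-0.89],[0,0,0,0,0,-0.89],[-1,-1,0,0,0,0],[-1,-1,0,0,0,0],[-1,-1,0,0,0,0],[-1,-1,0,0,0,0],[-1,-1,0,0,0,0],[-1,-1,0,0,0,0],[-1,-1,0,0,0,0]]]' --fingers 1 --newtons 30

```text
clock: 2.9
tool_pos: [0.3587, 0.391, 0.4049]
tool_rot: [180.0, 0.0, 180.0]
force: [0.5, 0.4, -0.4]
gripper_width: 0.0855
grip_force: 0.0
```

```bash
cat >> h.py <<'E'
def togo(*xyz):
    """rows' total (units) for tool at yaw 180: x,y,z world target of TCP"""
    p=ctrl.read_state()["tool_pos"]; d=(np.array(xyz)-p)/.02
    print("units to go tool x,y,z:",(-d[0]).round(2),d[1].round(2),(-d[2]).round(2))
def colour(n,g,cams=("top","scene")):
    for c in cams:
        s=ctrl.snapshot(c); im=s["image"].astype(int)
        m=((im[...,2]>im[...,0]+80)&(im[...,2]>im[...,1]+40)) .astype(np.uint8)
        k,l,st,ce=cv2.connectedComponentsWithStats(m); i=1+np.argmax(st[1:,4]); x,y,w,h=st[i,:4]
        b=np.array([x-.5,y-.5,x+w-.5,y+h-.5]); f=lambda p:box(sil(s,n,p[0],p[1],0.))-b
        r=least_squares(f,g); print(n,c,r.x.round(4),f(r.x).round(1))
E
python3 - <<'E'
from h import *
colour("blue",(.59,-.177))
s=ctrl.snapshot("top"); b=box(sil(s,"flask",.4029,.2599,0)); print("flask box model",b.round(1))
for o in ctrl.outline_of("top","flask"):
    yy,xx=np.nonzero(o["region"]); print(o["score"],xx.min(),yy.min(),xx.max(),yy.max())
st=ctrl.read_state(); print(st["tool_pos"],st["tool_rot"],st["joints"],st["clock"])
togo(.4888,.385,.1755)
E
```

```text
blue top [ 0.5901 -0.1764] [-0.2 -0.7  0.2  0.7]
blue scene [ 0.5912 -0.1767] [-0.3  0.4  0.3 -0.3]
flask box model [141.2 254.9 172.9 282. ]
[0.35839083 0.39158635 0.40475031] [ 1.79973058e+02 -1.63626965e-02  1.79859853e+02] [ 3.81804282e+01  6.46154886e+00  9.45093589e+01  3.18663110e-02
  7.90252255e+01 -5.16854860e+01] 3.1
units to go tool x,y,z: -6.52 -0.33 11.46
```

Request:
servo_tool --deltas '[[[-0.93,-0.05,0.9,0,0,0],[-0.93,-0.05,0.9,0,0,0],[-0.93,-0.05,0.9,0,0,0],[-0.93,-0.05,0.9,0,0,0],[-0.93,-0.05,0.9,0,0,0],[-0.93,-0.05,0.9,0,0,0],[-0.94,-0.03,0.9,0,0,0],[0,0,1,0,0,0],[0,0,1,0,0,0],[0,0,1,0,0,0],[0,0,1,0,0,0],[0,0,1,0,0,0]]]'

```text
clock: 4.1
tool_pos: [0.4874, 0.3867, 0.1776]
tool_rot: [180.0, -0.0, -179.9]
force: [-0.1, 0.3, 0.2]
gripper_width: 0.0855
grip_force: 0.0
```

Request:
servo_tool --deltas '[[[0,0,0.15,0,0,0],[0,0,0,0,0,0],[0,0,0,0,0,0],[0,0,0,0,0,0],[0,0,0,0,0,0],[0,0,0,0,0,0],[0,0,0,0,0,0],[0,0,0,0,0,0]]]' --fingers 0

```text
clock: 4.77
tool_pos: [0.4885, 0.3854, 0.1763]
tool_rot: [180.0, 0.0, 180.0]
force: [-0.4, -0.7, 0.5]
gripper_width: 0.059
grip_force: 32.3
```

Request:
servo_tool --deltas '[[[0,0,-1,0,0,0],[0,0,-1,0,0,0],[0,0,-1,0,0,0],[0,0,-1,0,0,0],[0,-0.5,-1,0,0,0],[0,-1,-0.5,0,0,0],[0,-1,0,0,0,0],[0,-1,0,0,0,0],[0,-1,0,0,0,0],[0,-1,0,0,0,0],[0,-1,0,0,0,0],[0,-1,0,0,0,0]]]'

```text
clock: 5.77
tool_pos: [0.4881, 0.2343, 0.2859]
tool_rot: [180.0, 0.0, 180.0]
force: [-1.1, 0.6, 0.3]
gripper_width: 0.0593
grip_force: 32.6
```

Request:
servo_tool --deltas '[[[0,-1,0,0,0,0],[0,-1,0,0,0,0],[0,-1,0,0,0,0],[0,-1,0,0,0,0],[0,-1,0,0,0,0],[0,-1,0,0,0,0],[0,-1,0,0,0,0],[0,-1,0,0,0,0],[0,-1,0,0,0,0],[0,-1,0,0,0,0],[0,-1,0,0,0,0],[0,-1,0,0,0,0]]]'

```text
clock: 6.77
tool_pos: [0.488, -0.0057, 0.286]
tool_rot: [-180.0, 0.0, 180.0]
force: [0.1, 0.3, -0.0]
gripper_width: 0.0594
grip_force: 32.6
```

Request:
servo_tool --deltas '[[[-0.5,-1,0,0,0,0],[-0.5,-1,0,0,0,0],[-0.5,-1,0,0,0,0],[-0.5,-1,0,0,0,0],[-0.5,-1,0,0,0,0],[-0.5,-1,0,0,0,0],[-0.5,-1,0,0,0,0],[-0.5,-0.9,0,0,0,0],[-0.5,-0.7,0,0,0,0],[-0.5,-0.2,0,0,0,0],[0,0,0,0,0,0],[0,0,0,0,0,0]]]'

```text
clock: 7.77
tool_pos: [0.588, -0.1809, 0.2856]
tool_rot: [180.0, -0.0, 179.9]
force: [0.5, -1.2, -0.6]
gripper_width: 0.0594
grip_force: 32.6
```

```bash
python3 - <<'E'
from h import *
st=ctrl.read_state(); print(st["tool_pos"],st["tool_rot"],st["gripper_width"],st["clock"])
togo(.5907,-.1766,.2075)
E
```

```text
[ 0.58799534 -0.18087332  0.28560531] [ 1.79982687e+02 -2.02238439e-02  1.79949468e+02] 0.05935218569624246 7.7667
units to go tool x,y,z: -0.14 0.21 3.91
```

Request:
servo_tool --deltas '[[[-0.14,0.21,0.5,0,0,0],[0,0,1,0,0,0],[0,0,1,0,0,0],[0,0,0.8,0,0,0],[0,0,0.35,0,0,0],[0,0,0.2,0,0,0],[0,0,0.07,0,0,0],[0,0,0,0,0,0],[0,0,0,0,0,0]]]'

```text
clock: 8.52
tool_pos: [0.5914, -0.1766, 0.2084]
tool_rot: [-180.0, 0.1, 180.0]
force: [-0.3, -0.2, 0.7]
gripper_width: 0.0595
grip_force: 32.6
```

Request:
servo_tool --deltas '[[[0,0,0,0,0,0],[0,0,0,0,0,0],[0,0,0,0,0,0],[0,0,0,0,0,0],[0,0,0,0,0,0],[0,0,-0.5,0,0,0],[0,0,-1,0,0,0],[0,0,-1,0,0,0],[0,0,-1,0,0,0],[0,0,-1,0,0,0],[0,0,-1,0,0,0],[0,0,-1,0,0,0]]]' --fingers 1

```text
clock: 9.52
tool_pos: [0.5908, -0.1765, 0.3392]
tool_rot: [-180.0, 0.0, 180.0]
force: [1.0, 0.2, -0.1]
gripper_width: 0.0854
grip_force: 0.0
```

Request:
servo_tool --deltas '[[[0.5,1,-0.3,0,0,0],[0.7,1,0,0,0,0],[0.8,1,0,0,0,0],[0.8,1,0,0,0,0],[0.8,1,0,0,0,0],[0.8,1,0,0,0,0],[0.8,1,0,0,0,0],[0.8,1,0,0,0,0],[0.8,1,0,0,0,0],[0.8,1,0,0,0,0],[0.8,1,0,0,0,0],[0.8,1,0,0,0,0]]]'

```text
clock: 10.52
tool_pos: [0.406, 0.0644, 0.3441]
tool_rot: [180.0, 0.1, 180.0]
force: [0.4, 0.9, 1.0]
gripper_width: 0.0852
grip_force: 0.0
```

```bash
python3 - <<'E'
from h import *
st=ctrl.read_state(); print(st["tool_pos"],st["clock"])
locate("ring",.03); togo(.4029,.2599,.238)
E
```

```text
[0.40602103 0.06439574 0.3440715 ] 10.5167
ring top+scene [ 0.5937 -0.1776] res [-0.4 -0.9  0.5 -0.  -0.5 -0.8 -0.1 -0.1]
ring top [ 0.5926 -0.1775] res [-0.5 -0.5  0.5  0.5]
ring scene [ 0.5952 -0.1782] res [-0.2 -0.4  0.3  0.4]
units to go tool x,y,z: 0.2 9.8 5.3
```

Request:
servo_tool --deltas '[[[0.15,0.98,0,0,0,0],[0,0.98,0,0,0,0],[0,0.98,0,0,0,0],[0,0.98,0,0,0,0],[0,0.98,0,0,0,0],[0,0.98,0,0,0,0],[0,0.98,0,0,0,0],[0,0.98,0,0,0,0],[0,0.98,0.5,0,0,0],[0,0.98,0.5,0,0,0],[0,0,0.9,0,0,0],[0,0,0.9,0,0,0]]]'

```text
clock: 11.72
tool_pos: [0.4058, 0.2603, 0.2877]
tool_rot: [179.9, 0.2, -180.0]
force: [0.8, 0.6, 0.7]
gripper_width: 0.0857
grip_force: 0.0
```

Request:
servo_tool --deltas '[[[0,0,1,0,0,0],[0,0,1,0,0,0],[0,0,0.6,0,0,0],[0,0,0,0,0,0],[0,0,0,0,0,0]]]'

```text
clock: 12.13
tool_pos: [0.4048, 0.2591, 0.2349]
tool_rot: [-180.0, -0.1, 179.9]
force: [1.1, 0.3, -0.1]
gripper_width: 0.0852
grip_force: 0.0
```

```bash
python3 - <<'E'
from h import *
st=ctrl.read_state(); print(st["tool_pos"],st["clock"]);togo(.4029,.2599,.236)
E
```

```text
[0.40483629 0.25910232 0.23492881] 12.1333
units to go tool x,y,z: 0.1 0.04 -0.05
```

Request:
servo_tool --deltas '[[[0.1,0.04,0,0,0,0],[0,0,0,0,0,0],[0,0,0,0,0,0],[0,0,0,0,0,0],[0,0,0,0,0,0],[0,0,0,0,0,0],[0,0,0,0,0,0],[0,0,0,0,0,0],[0,0,-0.3,0,0,0],[0,0,-0.8,0,0,0],[0,0,-1,0,0,0],[0,0,-1,0,0,0]]]' --fingers 0 --newtons 35

```text
clock: 13.13
tool_pos: [0.4014, 0.2601, 0.2972]
tool_rot: [-179.9, -0.2, 180.0]
force: [0.0, -0.2, -1.0]
gripper_width: 0.0233
grip_force: 34.3
```

Request:
servo_tool --deltas '[[[0,0,-1,0,0,0],[0,-0.3,-1,0,0,0],[0,-0.6,-1,0,0,0],[0,-0.9,-0.9,0,0,0],[0,-1,0,0,0,0],[0,-1,0,0,0,0],[0,-1,0,0,0,0],[0,-1,0,0,0,0],[0,-1,0,0,0,0],[-0.3,-1,0,0,0,0],[-0.6,-1,0,0,0,0],[-0.7,-1,0,0,0,0]]]'

```text
clock: 14.13
tool_pos: [0.4333, 0.0635, 0.375]
tool_rot: [180.0, -0.1, 180.0]
force: [0.4, 0.5, -0.7]
gripper_width: 0.0235
grip_force: 34.4
```

Request:
servo_tool --deltas '[[[-0.7,-1,0,0,0,0],[-0.7,-1,0,0,0,0],[-0.7,-1,0,0,0,0],[-0.7,-1,0,0,0,0],[-0.7,-1,0,0,0,0],[-0.7,-1,0,0,0,0],[-0.7,-1,0,0,0,0],[-0.7,-1,0,0,0,0],[-0.7,-1,0,0,0,0],[-0.7,-1,0,0,0,0],[-0.5,-1,0,0,0,0],[-0.3,-0.8,0,0,0,0]]]'

```text
clock: 15.13
tool_pos: [0.5904, -0.1732, 0.3747]
tool_rot: [180.0, -0.1, 179.9]
force: [-0.2, -0.4, -1.3]
gripper_width: 0.024
grip_force: 34.4
```

```bash
python3 - <<'E'
from h import *
st=ctrl.read_state(); print(st["tool_pos"],st["gripper_width"],st["clock"]);togo(.593,-.1775,.287)
s=ctrl.snapshot("scene"); print(proj(s,np.array([[.593,-.1775,.06]])))
im=s["image"][120:330,130:410,::-1]; cv2.imwrite("pics/a.png",cv2.resize(im,None,fx=2.5,fy=2.5,interpolation=cv2.INTER_CUBIC))
E
```

```text
[ 0.59039543 -0.17316389  0.37466435] 0.02403367277036032 15.1333
units to go tool x,y,z: -0.13 -0.22 4.38
[[240.76483968 251.0938816 ]]
```

View pics/a.png

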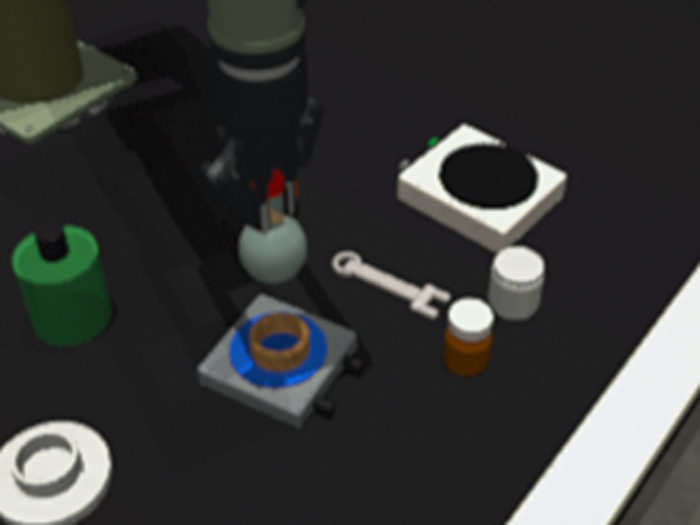

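The flask hangs upright over the ring, which is at (280,342) in the crop and centred on the blue disc. Now I'll lower it.

Request:
servo_tool --deltas '[[[-0.13,-0.22,0.5,0,0,0],[0,0,1,0,0,0],[0,0,1,0,0,0],[0,0,0.7,0,0,0],[0,0,0.4,0,0,0],[0,0,0.3,0,0,0],[0,0,0.2,0,0,0],[0,0,0.2,0,0,0],[0,0,0.1,0,0,0],[0,0,0,0,0,0],[0,0,0,0,0,0]]]'

```text
clock: 16.1
tool_pos: [0.5927, -0.1762, 0.288]
tool_rot: [-180.0, 0.1, 180.0]
force: [0.4, 0.6, -0.6]
gripper_width: 0.0236
grip_force: 34.5
```

```bash
python3 - <<'E'
from h import *
st=ctrl.read_state(); print(st["tool_pos"],st["force"],st["clock"]);togo(.593,-.1775,.285)
locate("flask",.0505,g=(.593,-.1775))
E
```

```text
[ 0.59274262 -0.17618811  0.28802337] [ 0.37485565  0.62817352 -0.57212655] 16.1
units to go tool x,y,z: -0.01 -0.07 0.15
flask top none
flask scene [ 0.5923 -0.1761] res [ 0.2 -0.6 -0.2  0.6]
flask scene [ 0.5923 -0.1761] res [ 0.2 -0.6 -0.2  0.6]
```

Go 2–3 mm further and watch the force.

Request:
servo_tool --deltas '[[[0,-0.05,0.07,0,0,0],[0,0,0.06,0,0,0],[0,0,0,0,0,0],[0,0,0,0,0,0]]]'

```text
clock: 16.63
tool_pos: [0.5932, -0.1772, 0.2861]
tool_rot: [-180.0, 0.2, 180.0]
force: [1.4, 0.6, 5.8]
gripper_width: 0.0237
grip_force: 35.1
```

Request:
servo_tool --deltas '[[[0,0,0,0,0,0],[0,0,0,0,0,0],[0,0,0,0,0,0],[0,0,0,0,0,0],[0,0,0,0,0,0],[0,0,-0.3,0,0,0],[0,0,-0.6,0,0,0],[0,0,-1,0,0,0],[0,0,-1,0,0,0],[0,0,-1,0,0,0],[0,0,-1,0,0,0],[0,0,-1,0,0,0]]]' --fingers 1

```text
clock: 17.63
tool_pos: [0.5924, -0.1771, 0.4052]
tool_rot: [-180.0, 0.1, 180.0]
force: [0.1, -0.6, 0.8]
gripper_width: 0.0853
grip_force: 0.0
```

Request:
servo_tool --deltas '[[[0.3,-1,0,0,0,0],[0.3,-1,0,0,0,0],[0.3,-1,0,0,0,0],[0.3,-1,0,0,0,0],[0.3,-1,0,0,0,0],[0.3,-1,0,0,0,0],[0.3,-1,0,0,0,0],[0.3,-1,0,0,0,0],[0.3,-1,0,0,0,0],[0.3,-1,0,0,0,0],[0.3,-0.8,0,0,0,0],[0.7,-0.8,0,0,0,0]]]'

```text
clock: 18.63
tool_pos: [0.5126, -0.41, 0.4039]
tool_rot: [-179.9, 0.1, -180.0]
force: [-0.0, -0.1, -1.0]
gripper_width: 0.0852
grip_force: 0.0
```

```bash
python3 - <<'E'
from h import *
st=ctrl.read_state(); print(st["tool_pos"],st["force"],st["clock"]);togo(.5106,-.408,.187)
locate("flask",.0505,g=(.593,-.1775))
locate("ring",.03,cams=("scene",),g=(.593,-.1775))
E
```

```text
[ 0.51262016 -0.41002543  0.40387944] [-0.04636338 -0.11009308 -1.00056291] 18.6333
units to go tool x,y,z: 0.1 0.1 10.84
flask top+scene [ 0.5936 -0.1777] res [-1.4 -1.   0.6 -0.  -0.9 -1.  -0.2  0.2]
flask top [ 0.5924 -0.1785] res [-1.  -0.5  1.   0.5]
flask scene [ 0.5954 -0.1777] res [-0.3 -0.6  0.3  0.6]
ring scene [ 0.5986 -0.1821] res [-0.3 -7.9  0.3  2. ]
ring scene [ 0.5986 -0.1821] res [-0.3 -7.9  0.3  2. ]
```

Request:
servo_tool --deltas '[[[0.1,0.1,0.6,0,0,0],[0,0,1,0,0,0],[0,0,1,0,0,0],[0,0,1,0,0,0],[0,0,1,0,0,0],[0,0,1,0,0,0],[0,0,1,0,0,0],[0,0,1,0,0,0],[0,0,1,0,0,0],[0,0,1,0,0,0],[0,0,0.8,0,0,0],[0,0,0.4,0,0,0]]]'

```text
clock: 19.93
tool_pos: [0.5096, -0.4049, 0.183]
tool_rot: [179.8, -0.2, -179.9]
force: [-0.0, 0.4, 0.7]
gripper_width: 0.0853
grip_force: 0.0
```

Request:
servo_tool --deltas '[[[0,0,0,0,0,0],[0,0,0,0,0,0],[0,0,0,0,0,0],[0,0,0,0,0,0],[0,0,0,0,0,0],[0,0,0,0,0,0],[0,0,0,0,0,0]]]' --fingers 0 --newtons 60

```text
clock: 20.52
tool_pos: [0.5108, -0.4073, 0.1878]
tool_rot: [-179.9, 0.1, 180.0]
force: [0.3, 1.4, 2.4]
gripper_width: 0.0574
grip_force: 64.9
```

Request:
servo_tool --deltas '[[[0,0,-0.5,0,0,0],[0,0,-0.8,0,0,0],[0,0,-1,0,0,0],[0,0,-1,0,0,0],[0,0,-1,0,0,0],[0,0,-1,0,0,0],[0,0,-1,0,0,0],[0,0,-1,0,0,0],[0,0,-1,0,0,0],[0.3,0.2,-1,0,0,0],[0.5,0.4,-1,0,0,0],[0.5,0.6,-0.9,0,0,0]]]'

```text
clock: 21.52
tool_pos: [0.4837, -0.3832, 0.4117]
tool_rot: [-180.0, -0.0, 179.9]
force: [0.7, -0.4, -3.1]
gripper_width: 0.0575
grip_force: 65.2
```

Request:
servo_tool --deltas '[[[0.5,0.8,0,0,0,0],[0.5,1,0,0,0,0],[0.5,1,0,0,0,0],[0.5,1,0,0,0,0],[0,1,0,0,0,0],[0,1,0,0,0,0],[0,1,0,0,0,0],[0,1,0,0,0,0],[0,1,0,0,0,0],[0,1,0,0,0,0],[0,1,0,0,0,0],[0,1,0,0,0,0]]]'

```text
clock: 22.52
tool_pos: [0.4437, -0.1458, 0.4105]
tool_rot: [180.0, -0.1, 180.0]
force: [-0.0, 1.0, -4.0]
gripper_width: 0.0576
grip_force: 65.2
```

Request:
servo_tool --deltas '[[[-0.5,1,0,0,0,0],[-0.7,1,0,0,0,0],[-0.8,1,0,0,0,0],[-0.8,1,0,0,0,0],[-0.8,1,0,0,0,0],[-0.8,1,0,0,0,0],[-0.8,1,0,0,0,0],[-0.8,1,0,0,0,0],[-0.8,1,0,0,0,0],[-0.7,1,0,0,0,0],[-0.7,1,0,0,0,0],[-0.5,1,0,0,0,0]]]'

```text
clock: 23.52
tool_pos: [0.619, 0.0939, 0.4103]
tool_rot: [-180.0, -0.1, 180.0]
force: [0.9, 0.2, -3.8]
gripper_width: 0.0573
grip_force: 65.2
```

```bash
python3 - <<'E'
from h import *
st=ctrl.read_state(); print(st["tool_pos"],st["force"],st["clock"]);togo(.6203,.172,.234)
s=ctrl.snapshot("scene")
im=s["image"][60:330,130:450,::-1]; cv2.imwrite("pics/b.png",cv2.resize(im,None,fx=2,fy=2,interpolation=cv2.INTER_CUBIC))
E
```

```text
[0.61898403 0.09385199 0.41026559] [ 0.91136831  0.18687845 -3.79563022] 23.5167
units to go tool x,y,z: -0.07 3.91 8.81
```

View pics/b.png

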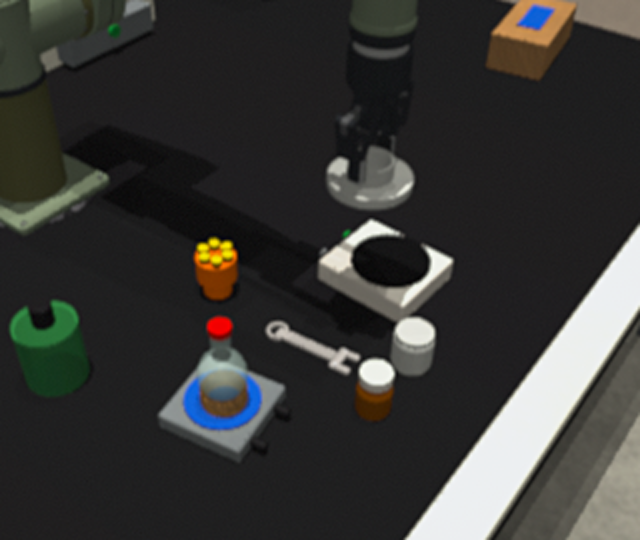

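The flask sits upright in the ring at (222,385), and the block hangs level at (370,185) near the heater plate. Next I'll shift across and lower it.

Request:
servo_tool --deltas '[[[-0.07,1,0,0,0,0],[0,1,0.3,0,0,0],[0,1,0.8,0,0,0],[0,0.91,1,0,0,0],[0,0,1,0,0,0],[0,0,1,0,0,0],[0,0,1,0,0,0],[0,0,1,0,0,0],[0,0,1,0,0,0],[0,0,0.7,0,0,0],[0,0,0.4,0,0,0],[0,0,0,0,0,0]]]'

```text
clock: 24.57
tool_pos: [0.6188, 0.1708, 0.2441]
tool_rot: [-180.0, -0.3, 180.0]
force: [0.0, -0.4, -4.3]
gripper_width: 0.0574
grip_force: 65.4
```

Request:
servo_tool --deltas '[[[0,0,0.2,0,0,0],[0,0,0.1,0,0,0],[0,0,0.1,0,0,0],[0,0,0,0,0,0],[0,0,0,0,0,0]]]'

```text
clock: 24.98
tool_pos: [0.6203, 0.1711, 0.2394]
tool_rot: [180.0, 0.1, 180.0]
force: [0.9, -0.9, -3.4]
gripper_width: 0.0576
grip_force: 65.5
```

```bash
python3 - <<'E'
from h import *
st=ctrl.read_state(); print(st["tool_pos"],st["force"],st["clock"]);togo(.6203,.172,.2328)
E
```

```text
[0.62026036 0.17114329 0.23939684] [ 0.88726697 -0.94295484 -3.37504121] 24.9833
units to go tool x,y,z: -0.0 0.04 0.33
```

Request:
servo_tool --deltas '[[[0,0.03,0.15,0,0,0],[0,0,0.1,0,0,0],[0,0,0.06,0,0,0],[0,0,0,0,0,0],[0,0,0,0,0,0],[0,0,0,0,0,0]]]'

```text
clock: 25.48
tool_pos: [0.62, 0.1718, 0.2329]
tool_rot: [180.0, 0.0, 180.0]
force: [-2.5, 0.9, 0.5]
gripper_width: 0.0575
grip_force: 66.0
```

Request:
servo_tool --deltas '[[[0,0,0,0,0,0],[0,0,0,0,0,0],[0,0,0,0,0,0],[0,0,0,0,0,0],[0,0,0,0,0,0],[0,0,-0.3,0,0,0],[0,0,-0.6,0,0,0],[0,0,-1,0,0,0],[0,0,-1,0,0,0],[0,0,-1,0,0,0],[0,0,-1,0,0,0],[0,0,-1,0,0,0]]]' --fingers 1

```text
clock: 26.48
tool_pos: [0.62, 0.1717, 0.353]
tool_rot: [180.0, 0.1, 180.0]
force: [-0.1, 0.5, -0.8]
gripper_width: 0.0851
grip_force: 0.0
```

Request:
servo_tool --deltas '[[[0.9,-0.6,0,0,0,0],[0.9,-0.7,0,0,0,0],[0.9,-0.8,0,0,0,0],[0.9,-0.8,0,0,0,0],[0.9,-0.8,0,0,0,0],[0.9,-0.8,0,0,0,0],[0.9,-0.8,0,0,0,0],[0.9,-0.8,0,0,0,0],[0.8,-0.8,0,0,0,0],[0.8,-0.8,0,0,0,0],[0.8,-0.7,0,0,0,0],[0,-0.1,0,0,0,0]]]'

```text
clock: 27.48
tool_pos: [0.4259, 0.0006, 0.3513]
tool_rot: [-179.9, -0.0, 179.9]
force: [-0.2, -0.1, 0.1]
gripper_width: 0.0856
grip_force: 0.0
```

```bash
python3 - <<'E'
from h import *
st=ctrl.read_state(); print(st["tool_pos"],st["force"],st["clock"]);togo(.4267,-.0012,.205)
locate("block",.045,g=(.62,.17))
E
```

```text
[0.42591624 0.00062537 0.35128925] [-0.22908115 -0.06790965  0.11919445] 27.4833
units to go tool x,y,z: -0.04 -0.09 7.31
block top+scene [0.6192 0.1722] res [-0.2 -0.1  0.3 -0.6 -0.1 -0.3 -0.5 -0.7]
block top [0.6183 0.1723] res [-0.3  0.2  0.3 -0.2]
block scene [0.6212 0.1707] res [ 0.2  0.2 -0.2 -0.2]
```

Request:
servo_tool --deltas '[[[-0.04,-0.09,0.5,0,0,0],[0,0,1,0,0,0],[0,0,1,0,0,0],[0,0,1,0,0,0],[0,0,1,0,0,0],[0,0,1,0,0,0],[0,0,0.9,0,0,0],[0,0,0.6,0,0,0],[0,0,0.3,0,0,0],[0,0,0,0,0,0],[0,0,0,0,0,0]]]'

```text
clock: 28.6
tool_pos: [0.4291, 0.0002, 0.2042]
tool_rot: [180.0, -0.0, -180.0]
force: [0.1, 0.2, 0.2]
gripper_width: 0.0855
grip_force: 0.0
```

```bash
python3 - <<'E'
from h import *
st=ctrl.read_state(); print(st["tool_pos"],st["force"],st["clock"]);togo(.4267,-.0012,.205)
E
```

```text
[4.29053294e-01 2.42937436e-04 2.04184894e-01] [0.06114449 0.17306494 0.16098583] 28.6
units to go tool x,y,z: 0.12 -0.07 -0.04
```

Request:
servo_tool --deltas '[[[0,0,0,0,0,0],[0,0,0,0,0,0],[0,0,0,0,0,0],[0,0,0,0,0,0],[0,0,0,0,0,0],[0,0,0,0,0,0],[0,0,0,0,0,0],[0,0,0,0,0,0]]]' --fingers 0 --newtons 35

```text
clock: 29.27
tool_pos: [0.4296, -0.0002, 0.2056]
tool_rot: [-180.0, 0.2, 180.0]
force: [-0.7, -0.4, 5.4]
gripper_width: 0.0592
grip_force: 38.2
```

Request:
servo_tool --deltas '[[[0,0,-0.5,0,0,0],[0,0,-0.8,0,0,0],[0,0,-1,0,0,0],[0,0,-1,0,0,0],[0,0,-1,0,0,0],[0,0,-1,0,0,0],[0,0,-0.7,0,0,0],[-0.4,0.3,0,0,0,0],[-0.7,0.6,0,0,0,0],[-0.8,0.8,0,0,0,0],[-0.8,0.8,0,0,0,0],[-0.8,0.8,0,0,0,0]]]'

```text
clock: 30.27
tool_pos: [0.499, 0.0671, 0.3233]
tool_rot: [180.0, -0.1, 180.0]
force: [0.2, -0.4, -1.5]
gripper_width: 0.0593
grip_force: 38.3
```

Request:
servo_tool --deltas '[[[-0.8,0.8,0,0,0,0],[-0.8,0.8,0,0,0,0],[-0.8,0.8,0,0,0,0],[-0.8,0.8,0,0,0,0],[-0.8,0.8,0,0,0,0],[-0.8,0.7,0,0,0,0],[-0.6,0.4,0,0,0,0],[-0.5,0.2,0,0,0,0],[0,0,0,0,0,0],[0,0,0,0,0,0],[0,0,0,0,0,0]]]'

```text
clock: 31.18
tool_pos: [0.616, 0.1719, 0.3232]
tool_rot: [-180.0, -0.2, 180.0]
force: [-0.6, 0.1, -1.7]
gripper_width: 0.0591
grip_force: 38.3
```

```bash
python3 - <<'E'
from h import *
st=ctrl.read_state(); print(st["tool_pos"],st["tool_rot"],st["clock"]);togo(.6195,.172,.265)
z=st["tool_pos"][2]-.205
print(z); locate("carrier",z,g=(.62,.17)); locate("block",.045,g=(.62,.17))
s=ctrl.snapshot("scene");im=s["image"][60:260,240:440,::-1]; cv2.imwrite("pics/c.png",cv2.resize(im,None,fx=3,fy=3,interpolation=cv2.INTER_CUBIC))
E
```

```text
[0.61602075 0.17186652 0.32315208] [-1.79975522e+02 -1.65415460e-01  1.79974062e+02] 31.1833
units to go tool x,y,z: -0.17 0.01 2.91
0.11815207849018092
carrier top+scene [0.5877 0.1355] res [ -4.4   0.1  -0.5  -6.3 -16.8   1.  -15.1   3. ]
carrier top [0.5821 0.1299] res [-1.7  2.7  2.1 -3.7]
carrier scene [0.6171 0.1712] res [-1.  -1.   0.9  0.7]
block top+scene [0.6212 0.1693] res [-17.9  -9.9   2.6   0.6  -0.1   0.5  -0.5  -0.9]
block top [0.6156 0.1391] res [-5.2 -7.7 15.2  2.8]
block scene [0.6225 0.1686] res [ 0.2  0.7 -0.2 -0.6]
```

View pics/c.png

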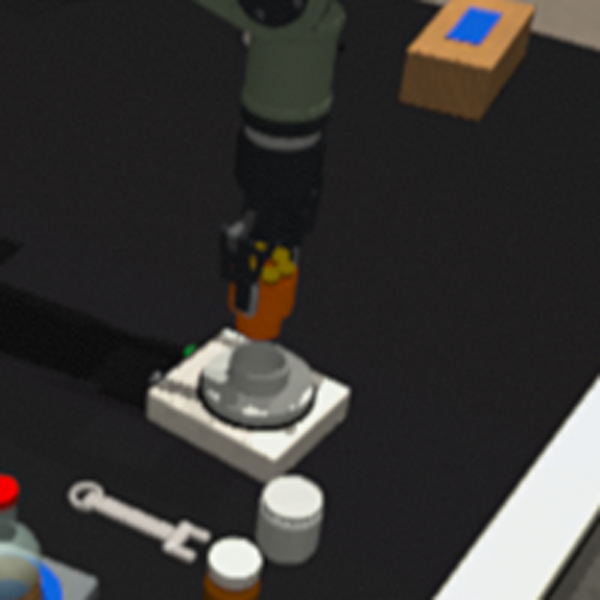

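The carrier is over the collar, upright, at (265,300) in the crop. I'll lower it slowly, pausing above the floor.

Request:
servo_tool --deltas '[[[-0.17,0,0.3,0,0,0],[0,0,0.5,0,0,0],[0,0,0.5,0,0,0],[0,0,0.3,0,0,0],[0,0,0.3,0,0,0],[0,0,0.2,0,0,0],[0,0,0.2,0,0,0],[0,0,0.1,0,0,0],[0,0,0,0,0,0],[0,0,0,0,0,0]]]'

```text
clock: 32.47
tool_pos: [0.6203, 0.1719, 0.2766]
tool_rot: [180.0, 0.0, 180.0]
force: [0.6, -0.3, -1.8]
gripper_width: 0.059
grip_force: 38.5
```

```bash
python3 - <<'E'
from h import *
st=ctrl.read_state(); print(st["tool_pos"],st["force"],st["clock"]);togo(.6195,.172,.2643)
E
```

```text
[0.62029537 0.17193239 0.2765967 ] [ 0.64741541 -0.31922354 -1.79733085] 32.4667
units to go tool x,y,z: 0.04 0.0 0.61
```

Request:
servo_tool --deltas '[[[0.03,0,0.2,0,0,0],[0,0,0.2,0,0,0],[0,0,0.1,0,0,0],[0,0,0.08,0,0,0],[0,0,0,0,0,0],[0,0,0,0,0,0]]]'

```text
clock: 32.97
tool_pos: [0.6196, 0.1719, 0.2649]
tool_rot: [180.0, 0.0, 180.0]
force: [0.2, 0.2, -1.1]
gripper_width: 0.0587
grip_force: 38.7
```

Request:
servo_tool --deltas '[[[0,0,0,0,0,0],[0,0,0,0,0,0],[0,0,0,0,0,0],[0,0,0,0,0,0],[0,0,0,0,0,0],[0,0,-0.3,0,0,0],[0,0,-0.6,0,0,0],[0,0,-1,0,0,0],[0,0,-1,0,0,0],[0,0,-1,0,0,0],[0,0,-1,0,0,0],[0,0,-1,0,0,0]]]' --fingers 1

```text
clock: 33.97
tool_pos: [0.6196, 0.1719, 0.3855]
tool_rot: [180.0, 0.1, 180.0]
force: [-0.2, 0.3, 0.3]
gripper_width: 0.0856
grip_force: 0.0
```

Request:
servo_tool --deltas '[[[1,-0.8,-0.5,0,0,0],[1,-1,0,0,0,0],[1,-1,0,0,0,0],[1,-1,0,0,0,0],[1,-1,0,0,0,0],[1,-1,0,0,0,0],[1,-1,0,0,0,0],[1,-1,0,0,0,0],[1,-1,0,0,0,0],[1,-1,0,0,0,0],[1,-1,0,0,0,0],[1,-1,0,0,0,0]]]'

```text
clock: 34.97
tool_pos: [0.3785, -0.0646, 0.3943]
tool_rot: [-179.9, 0.1, -180.0]
force: [-0.7, -0.5, 1.8]
gripper_width: 0.0856
grip_force: 0.0
```

Request:
servo_tool --deltas '[[[0.5,-1,0,0,0,0],[0.1,-1,0,0,0,0],[0,-1,0,0,0,0],[0,-1,0,0,0,0],[0,-1,0,0,0,0],[0,-1,0,0,0,0],[0,-1,0,0,0,0],[0,-1,0,0,0,0],[0,-0.9,0,0,0,0],[0,-0.8,0,0,0,0],[0,0,0,0,0,0]]]'

```text
clock: 35.88
tool_pos: [0.3674, -0.2604, 0.3946]
tool_rot: [-179.8, 0.1, 179.8]
force: [0.3, -0.3, -0.4]
gripper_width: 0.0855
grip_force: 0.0
```

```bash
python3 - <<'E'
from h import *
st=ctrl.read_state(); print(st["tool_pos"],st["force"],st["clock"]);togo(.3678,-.2614,.267)
locate("carrier",.059,g=(.62,.17)); locate("block",.045,g=(.62,.17))
s=ctrl.snapshot("scene");im=s["image"][60:330,110:430,::-1]; cv2.imwrite("pics/d.png",cv2.resize(im,None,fx=2.2,fy=2.2,interpolation=cv2.INTER_CUBIC))
E
```

```text
[ 0.36744787 -0.26038931  0.39455327] [ 0.29952393 -0.31110957 -0.38129431] 35.8833
units to go tool x,y,z: -0.02 -0.05 6.38
carrier top+scene [0.6158 0.1718] res [ 0.   0.9 -0.8 -0.6  0.3  0.2 -0.7  4.6]
carrier top [0.616  0.1709] res [ 0.4  0.8 -0.4 -0.8]
carrier scene [0.6097 0.1827] res [ 0.6 -2.3 -0.5  1.9]
block top+scene [0.6203 0.1717] res [ 0.  -0.6  0.5 -0.1  0.1 -4.1 -0.3 -0.5]
block top [0.6195 0.1723] res [-0.3 -0.3  0.3  0.2]
block scene [0.6251 0.1646] res [ 0.1 -2.3 -0.1  1.5]
```

View pics/d.png

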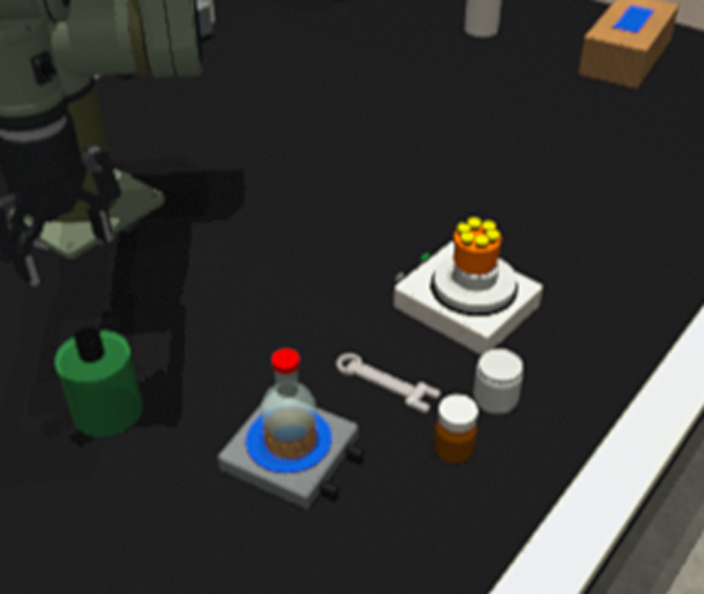

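The carrier stands upright in the collar at (477,255). The gripper is above the dome at (95,380). Now I'll grasp its knob.

Request:
servo_tool --deltas '[[[-0.02,-0.05,0.5,0,0,0],[0,0,1,0,0,0],[0,0,1,0,0,0],[0,0,1,0,0,0],[0,0,1,0,0,0],[0,0,0.8,0,0,0],[0,0,0.5,0,0,0],[0,0,0.3,0,0,0],[0,0,0,0,0,0],[0,0,0,0,0,0],[0,0,0,0,0,0]]]'

```text
clock: 37.25
tool_pos: [0.3683, -0.2594, 0.2718]
tool_rot: [-179.9, 0.1, 180.0]
force: [0.3, -1.0, 0.3]
gripper_width: 0.0854
grip_force: 0.0
```

Request:
servo_tool --deltas '[[[0,0,0,0,0,0],[0,0,0,0,0,0],[0,0,0,0,0,0],[0,0,0,0,0,0],[0,0,0,0,0,0],[0,0,0,0,0,0],[0,0,0,0,0,0],[0,0,0,0,0,0],[0,0,0,0,0,0]]]' --fingers 0 --newtons 50

```text
clock: 38.0
tool_pos: [0.368, -0.2593, 0.2713]
tool_rot: [-179.9, 0.0, 180.0]
force: [-0.1, -1.1, 3.3]
gripper_width: 0.0287
grip_force: 49.1
```

Request:
servo_tool --deltas '[[[0,0,-0.4,0,0,0],[0,0,-0.7,0,0,0],[0,0,-0.9,0,0,0],[0,0,-1,0,0,0],[0,0,-1,0,0,0],[0,0,-1,0,0,0],[0,0,-1,0,0,0],[0,0,-1,0,0,0],[0,0,-1,0,0,0],[0,0.3,-0.8,0,0,0],[0,0.6,-0.4,0,0,0],[0,0.8,0,0,0,0]]]'

```text
clock: 39.0
tool_pos: [0.3679, -0.2248, 0.4567]
tool_rot: [-179.9, 0.1, 179.9]
force: [0.6, 0.1, -2.0]
gripper_width: 0.0285
grip_force: 49.7
```

Request:
servo_tool --deltas '[[[0,0.9,0,0,0,0],[0,0.9,0,0,0,0],[0,0.9,0,0,0,0],[-0.2,0.9,0,0,0,0],[-0.4,0.9,0,0,0,0],[-0.6,0.9,0,0,0,0],[-0.6,0.9,0,0,0,0],[-0.6,0.9,0,0,0,0],[-0.6,0.9,0,0,0,0],[-0.6,0.9,0,0,0,0],[-0.6,0.9,0,0,0,0],[-0.6,0.9,0,0,0,0]]]'

```text
clock: 40.0
tool_pos: [0.4635, -0.0072, 0.4536]
tool_rot: [179.9, -0.2, -180.0]
force: [-0.2, -0.6, -1.1]
gripper_width: 0.0287
grip_force: 49.7
```

Request:
servo_tool --deltas '[[[-0.6,0.9,0,0,0,0],[-0.6,0.9,0,0,0,0],[-0.6,0.9,0,0,0,0],[-0.7,0.9,0,0,0,0],[-0.7,0.9,0,0,0,0],[-0.8,0.9,0,0,0,0],[-0.8,0.9,0,0,0,0],[-0.8,0.9,0,0,0,0],[-0.8,0.7,0,0,0,0],[-0.6,0.6,0,0,0,0],[-0.5,0.4,0,0,0,0],[-0.3,0.1,0,0,0,0]]]'

```text
clock: 41.0
tool_pos: [0.6198, 0.1729, 0.453]
tool_rot: [180.0, -0.2, -179.9]
force: [-0.6, -1.1, -2.2]
gripper_width: 0.0288
grip_force: 49.7
```

Request:
servo_tool --deltas '[[[0,0,0,0,0,0],[0,0,0,0,0,0]]]'

```text
clock: 41.17
tool_pos: [0.6195, 0.1709, 0.4538]
tool_rot: [-180.0, -0.2, 180.0]
force: [0.4, 0.2, -2.1]
gripper_width: 0.0288
grip_force: 49.7
```

```bash
python3 - <<'E'
from h import *
st=ctrl.read_state(); print(st["tool_pos"],st["tool_rot"],st["clock"]);togo(.6195,.1718,.3305)
z=st["tool_pos"][2]-.2715; print(z)
locate("dome",z,cams=("scene",),g=(.62,.17))
s=ctrl.snapshot("scene");im=s["image"][40:260,240:440,::-1]; cv2.imwrite("pics/e.png",cv2.resize(im,None,fx=2.7,fy=2.7,interpolation=cv2.INTER_CUBIC))
E
```

```text
[0.6194879  0.17090121 0.45380206] [-1.79965029e+02 -1.59757913e-01  1.79982596e+02] 41.1667
units to go tool x,y,z: -0.0 0.04 6.17
0.18230206084078376
dome scene [0.6207 0.167 ] res [-0.1 -1.   0.1  0.7]
dome scene [0.6207 0.167 ] res [-0.1 -1.   0.1  0.7]
```

View pics/e.png

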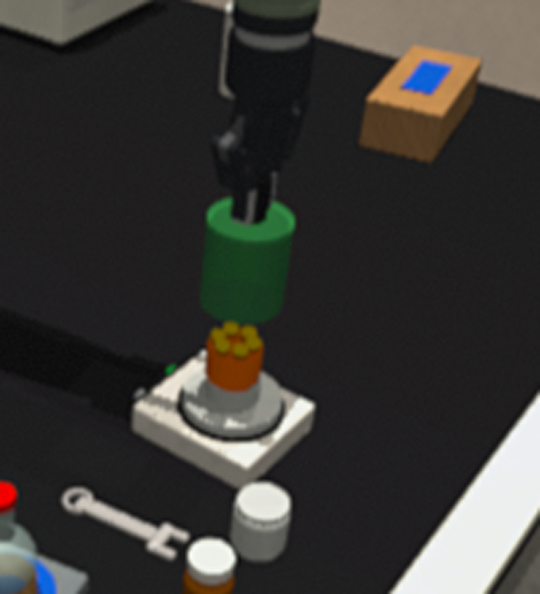

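The dome hangs upright over the carrier at (248,260) in the crop. I'll lower it, checking the force partway.

Request:
servo_tool --deltas '[[[0,0.03,0.3,0,0,0],[0,0,0.5,0,0,0],[0,0,0.5,0,0,0],[0,0,0.5,0,0,0],[0,0,0.5,0,0,0],[0,0,0.4,0,0,0],[0,0,0.4,0,0,0],[0,0,0,0,0,0],[0,0,0,0,0,0]]]'

```text
clock: 42.07
tool_pos: [0.6199, 0.1715, 0.3919]
tool_rot: [-180.0, -0.1, 180.0]
force: [-0.2, 0.2, -1.3]
gripper_width: 0.0286
grip_force: 49.7
```

Request:
servo_tool --deltas '[[[0,0,0.4,0,0,0],[0,0,0.4,0,0,0],[0,0,0.4,0,0,0],[0,0,0.4,0,0,0],[0,0,0.3,0,0,0],[0,0,0,0,0,0],[0,0,0,0,0,0]]]'

```text
clock: 42.65
tool_pos: [0.6198, 0.1715, 0.3539]
tool_rot: [-180.0, -0.1, 180.0]
force: [0.2, 0.1, -1.1]
gripper_width: 0.0291
grip_force: 49.7
```

```bash
python3 - <<'E'
from h import *
st=ctrl.read_state(); print(st["tool_pos"],st["force"],st["clock"]);togo(.6195,.1718,.3305)
locate("dome",st["tool_pos"][2]-.2715,g=(.62,.17))
E
```

```text
[0.61978734 0.17145981 0.3539305 ] [ 0.19840133  0.08834955 -1.13843731] 42.65
units to go tool x,y,z: 0.01 0.02 1.17
dome top+scene [0.6198 0.1695] res [-21.5 -16.2   0.8   0.2  -1.2  -1.3  -0.4   0.9]
dome top [0.5912 0.1284] res [-2.  -3.1 18.5 12.4]
dome scene [0.6215 0.1711] res [-0.4 -1.3  0.4  0.9]
```

No contact so far, and the position is centred. Lowering the rest of the way.

Request:
servo_tool --deltas '[[[0,0,0.3,0,0,0],[0,0,0.3,0,0,0],[0,0,0.2,0,0,0],[0,0,0.15,0,0,0],[0,0,0.1,0,0,0],[0,0,0.08,0,0,0],[0,0,0,0,0,0],[0,0,0,0,0,0],[0,0,0,0,0,0]]]'

```text
clock: 43.6
tool_pos: [0.6201, 0.1715, 0.3326]
tool_rot: [180.0, 0.0, 180.0]
force: [-0.8, 0.7, -1.5]
gripper_width: 0.0289
grip_force: 49.7
```

Request:
servo_tool --deltas '[[[0,0,0.05,0,0,0],[0,0,0.05,0,0,0],[0,0,0,0,0,0],[0,0,0,0,0,0]]]'

```text
clock: 43.93
tool_pos: [0.6201, 0.1715, 0.3304]
tool_rot: [180.0, 0.0, 180.0]
force: [0.1, 0.5, -2.6]
gripper_width: 0.0286
grip_force: 49.8
```

Request:
servo_tool --deltas '[[[0,0,0,0,0,0],[0,0,0,0,0,0],[0,0,0,0,0,0],[0,0,0,0,0,0],[0,0,0,0,0,0],[0,0,-0.3,0,0,0],[0,0,-0.6,0,0,0],[0,0,-0.9,0,0,0],[0,0,-1,0,0,0],[0,0,-1,0,0,0]]]' --fingers 1

```text
clock: 44.77
tool_pos: [0.62, 0.1715, 0.4082]
tool_rot: [180.0, 0.0, 180.0]
force: [1.5, 0.4, 0.1]
gripper_width: 0.0854
grip_force: 0.0
```

Request:
servo_tool --deltas '[[[1,-0.3,-0.2,0,0,0],[1,-0.3,0,0,0,0],[1,-0.3,0,0,0,0],[1,-0.3,0,0,0,0],[1,-0.3,0,0,0,0],[1,-0.3,0,0,0,0],[1,-0.3,0,0,0,0],[1,-0.3,0,0,0,0],[1,-0.3,0,0,0,0],[1,-0.3,0,0,0,0],[0,0,0,0,0,0],[0,0,0,0,0,0]]]'

```text
clock: 45.77
tool_pos: [0.4196, 0.1115, 0.4117]
tool_rot: [180.0, 0.2, 180.0]
force: [0.5, -0.2, -0.1]
gripper_width: 0.0854
grip_force: 0.0
```

```bash
python3 - <<'E'
from h import *
st=ctrl.read_state(); print(st["tool_pos"],st["force"],st["clock"])
locate("dome",.059,g=(.62,.17)); locate("block",.045,g=(.62,.17),cams=("top",)); locate("flask",.0505,g=(.59,-.177)); locate("jar"); locate("tin")
s=ctrl.snapshot("scene");im=s["image"][60:330,130:430,::-1]; cv2.imwrite("pics/f.png",cv2.resize(im,None,fx=2.2,fy=2.2,interpolation=cv2.INTER_CUBIC))
E
```

```text
[0.41958882 0.11151786 0.41168728] [ 0.48505174 -0.18205848 -0.14191551] 45.7667
dome top+scene [0.6199 0.1704] res [-0.1 -1.5 -0.2  0.4 -0.5 -0.2 -0.2  0.1]
dome top [0.6185 0.1701] res [ 0.1 -0.9 -0.1  1. ]
dome scene [0.6209 0.1709] res [-0.2 -0.1  0.2  0.1]
block top [0.6296 0.1071] res [ -5.4 -10.4  28.6   2.9]
block top [0.6296 0.1071] res [ -5.4 -10.4  28.6   2.9]
flask top+scene [ 0.5939 -0.177 ] res [-0.7 -0.1  0.3 -0.2 -0.6 -0.1  0.1  0.1]
flask top [ 0.5936 -0.1774] res [-0.5  0.   0.5 -0. ]
flask scene [ 0.5944 -0.1765] res [-0.3 -0.1  0.3  0.1]
jar top+scene [ 0.7366 -0.051 ] res [-0.1 -0.6  0.6  1.2 -0.2 -1.8  0.7  0.6]
jar top [ 0.7373 -0.0504] res [-0.3 -0.9  0.3  1. ]
jar scene [ 0.737  -0.0528] res [-0.5 -1.3  0.4  1.1]
tin top+scene [0.7333 0.0488] res [-0.8 -1.   0.2  1.2 -0.2 -0.2 -0.1  1.2]
tin top [0.7334 0.048 ] res [-0.5 -1.1  0.5  1.1]
tin scene [0.7326 0.0508] res [-0.1 -0.7  0.1  0.6]
```

View pics/f.png

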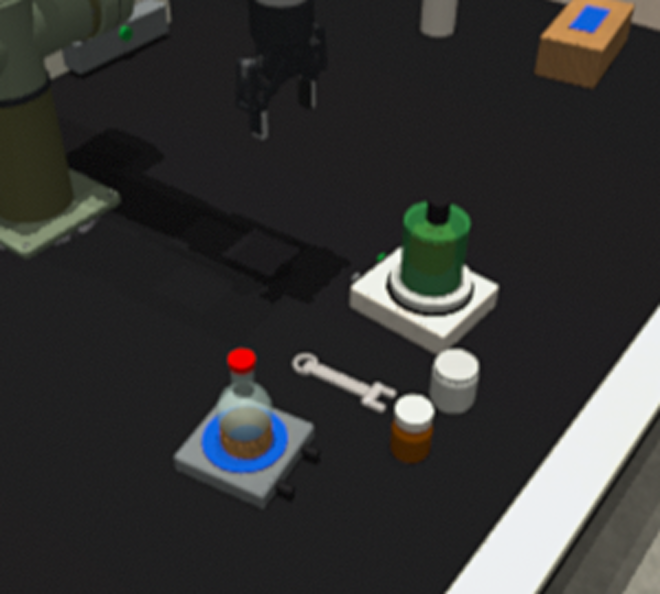

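The dome stands upright on the flange at (435,250), and the flask and ring are on the blue disc at (243,425). The bystanders haven't moved, so I'll hand it in.

```bash
python3 -c "
from plant import ctrl
print(ctrl.sign_off())"
```

```text
the job is handed in; nothing more can be done
None
```

The job is handed in at about 46 s of robot time: the final camera check showed the evaporation stack centred on the heater plate, the flask upright in its ring on the cold plate, and the wrench, jar and tin where they were; no verdict came back.

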